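Fold the hold-down flap over the bottles and shut the sample case

TASK

Close up the blue sample case for transport by pushing with the fingers: first push the upright yellow inner flap down flat over the amber bottles, then push the open white lid over and down until it is fully shut on the rim, easing it down without slamming. Leave the bottles in their cells and the things on the bench where they stand; nothing is to be picked up.

Things in the scene. Friction and masses are not known exactly. Their poses are not given: they have to be found in the camera images.
- case: Blue insulated case, fixed on the bench: 190 (x) x 350 (y) x 150 mm high, walls 20 mm. Origin: centre of its underside; x points from its front (latches, robot side) to its back (lid hinge), y to its left end, z up. Its left half (inside case y 0 to 155 mm, x -75 to 75 mm) is the well with four amber bottles; the right half holds blue cool packs (tops 105 mm up). Rim 150 mm above the bench.
- flap (a joint): Yellow inner flap (bottle hold-down plate), 142 mm (case x) x 143 mm x 6 mm, hinged inside the left end wall. rad: 0 = folded flat over the bottles (upper face 131 mm above the bench, 19 mm below the rim, just clear of the caps), 1.4 to 1.62 at the start = upright, top edge 271 mm up. Stops at 0 and 1.65. Stiff hinge: stays where left; 1 to 3 N near its free edge moves it.
- flap_hinge (a point): Middle of the flap's hinge line, in mid-thickness: case x 0, y +148 mm, 128 mm above the bench.
- flap_edge (a point): Middle of the flap's free edge, in mid-thickness, 143 mm from its hinge. Folding takes it towards the case's right end (-y) and down. The flap's outer face, which looks to the case's left end when upright, becomes the upper face when folded.
- lid (a joint): White lid, a slab 192 mm (front to back) x 352 mm x 32 mm with a 10 mm foam plug under it, hinged along case y on the back rim. rad: 0 = shut on the rim (top face 182 mm above the bench), 1.58 to 1.78 at the start = standing open behind the case, edge up to 350 mm above the bench. Stops at 0 and 1.95. Stiff hinge: stays at any angle; 1 to 9 N square to it near its free edge swings it.
- lid_hinge (a point): Middle of the lid's hinge line: case x +98 mm, y 0, 150 mm above the bench, in the plane of the lid's underside.
- lid_edge (a point): Middle of the lid's free edge on its outer (top) face: 193 mm from the hinge along the lid, 32 mm out from the plane of the underside. The outer face looks away from the robot while open. The lid cannot pass the raised flap: it stops on it at about 1.4 rad.
- bottle1_center (a point): Amber glass bottle with blue cap and yellow label, 54 mm diameter, 98 mm tall, 0.14 kg, standing loose in its cell in the well; point at its centre, half-way up.
- bottle2_center (a point): Amber glass bottle with blue cap and yellow label, 54 mm diameter, 98 mm tall, 0.14 kg, standing loose in its cell in the well; point at its centre, half-way up.
- bottle3_center (a point): Amber glass bottle with blue cap and yellow label, 54 mm diameter, 98 mm tall, 0.14 kg, standing loose in its cell in the well; point at its centre, half-way up.
- bottle4_center (a point): Amber glass bottle with blue cap and yellow label, 54 mm diameter, 98 mm tall, 0.14 kg, standing loose in its cell in the well; point at its centre, half-way up.
- spare_center (a point): Another such amber bottle (54 mm diameter, 98 mm tall) standing on the bench beside the case; point at its centre, half-way up.
- tub_center (a point): White screw-top tub, 82 mm diameter over the lid, 95 mm tall, standing on the bench beside the case; point at its centre, half-way up.
- jar_center (a point): Small white jar, 58 mm diameter over the lid, 56 mm tall, standing on the bench beside the case; point at its centre, half-way up.
- spoon_center (a point): Steel lab spoon, 170 mm long, 8 mm thick, lying on the bench beside the case's left end; point in the middle of its length.

How it is judged:
By the outcome, as a careful person would: the job done as asked, in the order asked, and still so for the second after the job is handed in, with the robot touching nothing.
It also fails if it takes over 53 s, if anything falls off the work surface, if the arm or the gripper's body presses on something with over 40 N, if the wrist force passes 120 N, or if a joint passes its speed limit or range.

ROBOT

A 6-joint arm with a two-finger parallel gripper is mounted at the origin on the work surface. World frame = base frame: x ahead of the robot, y to its left, z up, the work surface at z = 0. Lengths are in mm, angles in degrees, forces in N, time in s.
With the tool pointing down it reaches from about 400 to 925 mm from the base axis. Payload 12.5 kg.
Tool frame: the origin (TCP) lies between the finger pads; the fingertips stand 19 mm ahead of it and the grasp point (between the pads) is the TCP; z points along the fingers, y is the direction in which the jaws open and shut (so a half turn about z gives the same grasp; the last joint's range is limited). The gripper opens to 95 mm and grips with 3 to 60 N. Pads are 20 mm wide; open, the fingers measure 119 mm over their backs; the gripper's body (75 mm by 180 mm) begins 59 mm behind the grasp point.
Start: joints at [-77.785, 28.126, 89.318, -0, 62.55, -6.05], TCP at [195.915, -593.517, 233.661] pointing down, gripper open.
Joint ranges: [-177.58, 177.58], [-47.91, 125.51], [2.72, 160], [-65.01, 245.01], [3.68, 167.84], [-153.87, 153.87]. Speed limits (degrees/s): [127.2, 127.2, 159.86, 180, 180, 180].

INTERFACE

Orientations are given as [roll, pitch, yaw] about the fixed x, y, z axes, in that order (R = Rz(yaw) Ry(pitch) Rx(roll)).
In Python, from plant import ctrl, camera, camera_model gives the robot as it stands. The module is installed in compiled form; this text tells all that it offers.
- The arm moves only by the shell command python3 -m creep 'ROWS' [FORCE]. ROWS is JSON, one flat list of numbers, 7 for each row, row after row: the finger opening in mm, from 0 to 95.1, then the shift along the world's x, y, z in units of 25 mm (1.0 is 25 mm), then the turn, a rotation vector about the world's x, y, z in units of 5 degrees (1.0 is 5 degrees). A call has 1 to 8 rows; each row shifts and turns the commanded pose from where the row before left it; what a row does not reach is not made up. A row lasts 1/12 s, in which the tool goes at most 41.7 mm and 7.16 degrees, less where a joint would pass 70% of its speed; a pose out of reach is approached as far as the arm can. A call is refused whole if a number of a shift passes 1 or a number of a turn 1, either way. A call with a gripper value outside its range is refused whole. The fingers move at their own pace and stop on an object; FORCE is the grip in N (left out, the last holds). Time passes only in rows, so rows that do not move let the fingers close. It gives the time, the measured TCP pose, the force and the opening at its end, in the units of the state.
- ctrl.get_obs(): the state, without advancing time (a new reading comes with each control period).
- camera(name): name is "side" or "top" or "wrist"; returns the picture (480x640x3 uint8, blue, green, red); there is no depth.
- camera_model(name): a dict with "fx", "fy", "cx", "cy" (pixels), "k1" (the pictures are not rectified: a ray, as slopes to the right and down, at radius r is drawn at 1 + k1 r^2 times it, then the intrinsics apply), "cam_to_world" (4x4, takes a point from camera to world coordinates); the wrist camera has in their place "mount" (4x4, takes a point from camera to tool coordinates, whose origin is the TCP and whose axes are the flange's). Camera axes: x right, y down, z forward; pixel columns grow to the right and rows downward; lengths in mm; the calibration is good to about 2 mm. A picture is of the moment at which its call begins: read the wrist's pose just before it. camera_model takes no time and is no camera call.
- ctrl.job_done(): hands the job in, once; it reports no verdict.
The state is a dict: "time": time; "qpos": joint angles; "joint_velocities": joint speeds; "effort": joint torques, N m; "tool_pos": TCP position; "tcp_rot": TCP orientation; "force": force on the tool from outside, world axes, zero at the start; "wrist_torque": the same for the moment, N m; "finger_gap": opening from 0.0 (shut) to 1.0 (fully open).
Only numpy, scipy, OpenCV 4.12 (cv2) and the standard library are available. Lean on these libraries where they do the work, as an engineer would, in place of code of your own. Each camera call takes 0.05 s, during which the arm holds its last target. There are 200 camera calls.

## Working session

There is one attempt and no reset: what is moved stays moved. The work goes in short steps, Python scripts to look and compute and a shell command to move; the robot and the scene stay as the last step left them, time stands still between calls to the robot, and variables do not carry over. Pictures are saved under pics/ and viewed, on a budget of 10 in all, crops included, one or two more only if the job needs it, and the job is handed in when it is done.

```bash
mkdir -p pics; ls
cat > h.py <<'E'
import numpy as np, cv2
from plant import ctrl, camera, camera_model
from scipy.spatial.transform import Rotation as R
def ray(name,u,v):
    m=camera_model(name); 
    x=np.array([(u-m["cx"])/m["fx"],(v-m["cy"])/m["fy"]]); s=x.copy()
    for _ in range(20): s=x/(1+m["k1"]*(s@s))
    T=np.array(m["cam_to_world"]); return T[:3,3],T[:3,:3]@np.array([s[0],s[1],1])
def onz(name,u,v,z):
    o,d=ray(name,u,v); return o+d*(z-o[2])/d[2]
def proj(name,p):
    m=camera_model(name);T=np.linalg.inv(np.array(m["cam_to_world"]));c=T[:3,:3]@np.array(p)+T[:3,3]
    s=c[:2]/c[2]; s=s*(1+m["k1"]*(s@s)); return s[0]*m["fx"]+m["cx"],s[1]*m["fy"]+m["cy"]
E
python3 - <<'E'
from h import *
for n in("side","top"):
    cv2.imwrite(f"pics/{n}0.png",camera(n)); m=camera_model(n); print(n,np.round(np.array(m["cam_to_world"]),2).tolist(),m["fx"])
print(ctrl.get_obs())
E
```

```text
pics
side [[-0.35, -0.81, 0.47, -90.16], [-0.93, 0.31, -0.17, 305.5], [-0.01, -0.5, -0.87, 1216.64], [0.0, 0.0, 0.0, 1.0]] 480.27057217779077
top [[0.03, -0.99, 0.13, 345.83], [-1.0, -0.03, -0.01, 87.74], [0.02, -0.13, -0.99, 1330.59], [0.0, 0.0, 0.0, 1.0]] 569.7712708008532
{'time': 0.1, 'qpos': array([-7.77839486e+01,  2.81594264e+01,  8.93477084e+01,  4.38924887e-04,
        6.25496281e+01, -6.04870876e+00]), 'joint_velocities': array([ 0.03581851, -0.17071798, -0.12804016,  0.02202809, -0.05241279,
        0.00629209]), 'effort': array([ 3.92100847e-03, -6.13622046e+01, -2.58606023e+01,  6.93714945e-02,
        4.70146572e-02, -6.10221377e-05]), 'tool_pos': array([ 195.87732618, -593.29448342,  233.12745833]), 'tcp_rot': array([-1.79943594e+02, -6.36847475e-03,  1.82645545e+01]), 'force': array([ 0.18671173, -0.44506916, -0.74934099]), 'wrist_torque': array([ 0.02713972, -0.00929389, -0.00161941]), 'finger_gap': 1.0024020383097103}
```

View pics/side0.png

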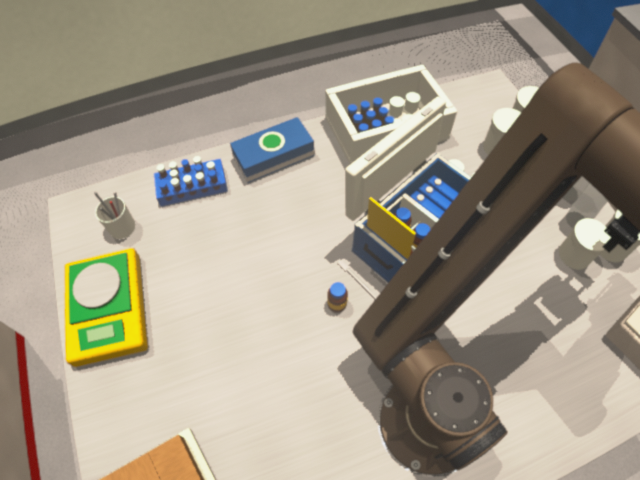

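View pics/top0.png

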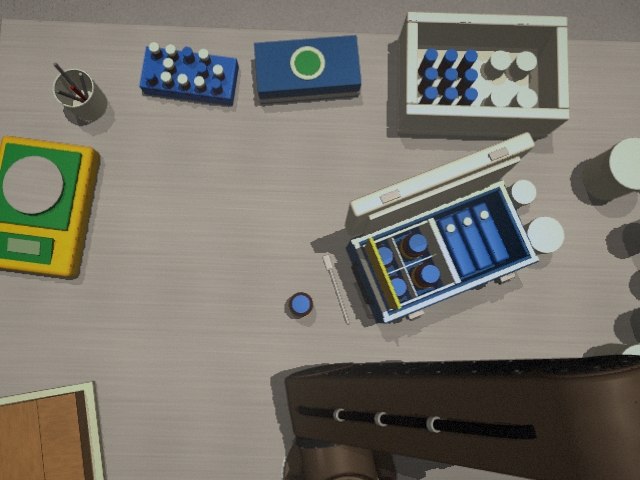

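The top view shows the case rim with its front-left corner at about (383,321), front-right at (538,262) and back-left at (351,239). The lid's upper edge runs from (352,213) to (533,138), the flap's upper edge from (371,240) to (398,305), and the spoon lies at (338,288). The spare bottle is at (300,305), and the jar and tub are at the right end. In the side view the flap is visible, though the arm hides part of the case.

Run:
```python
from h import *
im=cv2.imread("pics/top0.png")
cv2.imwrite("pics/crop.png",cv2.resize(im[120:340,320:580],(780,660)[:2] and (709,600),interpolation=cv2.INTER_CUBIC))
FL,FR,BL=[onz("top",*p,150) for p in((383,321),(538,262),(351,239))]
print(FL,FR,BL,np.linalg.norm(FL-FR),np.linalg.norm(FL-BL))
hsv=cv2.cvtColor(im,cv2.COLOR_BGR2HSV)
y=cv2.inRange(hsv,(22,150,150),(35,255,255)); y[:,:340]=0;y[:,420:]=0
pt=np.argwhere(y)[:,::-1]; print(len(pt),cv2.boxPoints(cv2.minAreaRect(pt.astype(np.float32))))
print("spare",onz("top",301,304,98),"jar",onz("top",523,191,56),"tub",onz("top",546,235,95),"spoon",onz("top",328,257,5),onz("top",348,322,5))
e=[onz("top",352,213,345),onz("top",533,138,345)];print("lid edge",e,np.linalg.norm(e[0]-e[1]))
```

```text
[344.59005256 -73.69996898 150.        ] [ 476.71952334 -395.52240911  150.        ] [512.58896043  -4.28737388 150.        ] 347.890615020903 181.77387436825094
224 [[368.93494 238.44376]
 [371.77515 237.26035]
 [400.76923 306.84616]
 [397.92902 308.02957]]
spare [375.3772076   96.23612662  98.        ] jar [ 649.5243202  -403.14948758   56.        ] tub [ 543.0389072  -436.90115853   95.        ] spoon [488.81426552  37.35150593   5.        ] [339.68874379 -12.77520407   5.        ]
lid edge [array([531.25960148,  10.14794042, 345.        ]), array([ 678.26422232, -311.29811138,  345.        ])] 353.4655892254399
```

View pics/crop.png

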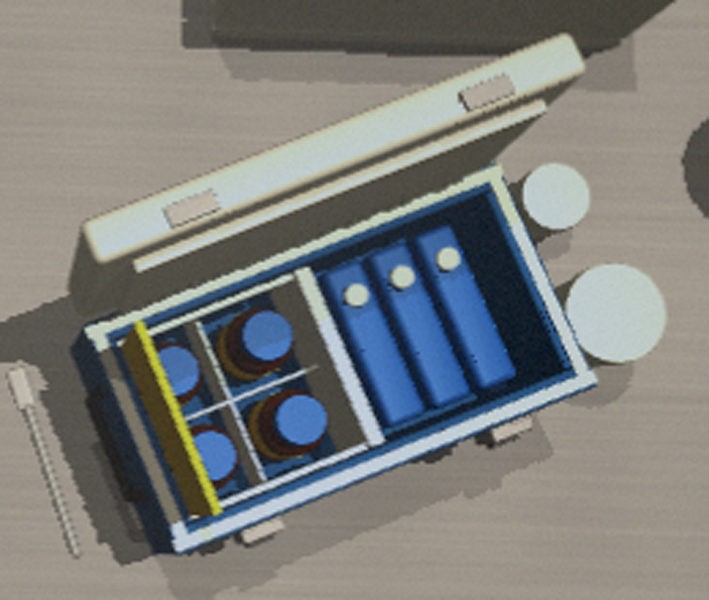

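The crop gives refined rim corners. In crop pixels they are front-left (178,550), front-right (595,380), back-left (88,328) and back-right (498,170). The flap's top edge runs from (140,325) to (213,513), and the lid's edge is clear of the flap.

```bash
cat >> h.py <<'E'
def fitcase():
    k=260/709; c=np.array([[178,550],[595,380],[88,328],[498,170]])*k+[320,120]
    W=np.array([onz("top",*p,150)[:2] for p in c]); L=np.array([[-95,175],[-95,-175],[95,175],[95,-175]])
    w0=W.mean(0); A=(W-w0); H=L.T@A; a=np.arctan2(H[0,1]-H[1,0],H[0,0]+H[1,1])
    r=np.array([[np.cos(a),-np.sin(a)],[np.sin(a),np.cos(a)]]); return w0,a,r,W-(w0+L@r.T)
E
python3 - <<'E'
from h import *
w0,a,r,e=fitcase(); print(w0,np.degrees(a),np.round(e,1).tolist())
toC=lambda p:np.round(r.T@(np.array(p)[:2]-w0),1)
toW=lambda p:np.round(w0+r@np.array(p),1)
k=260/709
for p in((140,325),(213,513)):
    q=np.array(p)*k+[320,120]; print("flap edge",toC(onz("top",*q,270)))
# lid: outer (back) top edge & front top edge in crop
for p in((85,222),(568,36),(97,260),(583,68)):
    q=np.array(p)*k+[320,120]; print("lid",toC(onz("top",*q,342)))
print("goals flap",toW((10,195)),toW((10,0)),"lid",toW((205,0)),toW((-70,0)))
for n,p in dict(spare=(375,96),jar=(649.5,-403),tub=(543,-437)).items(): print(n,toC(p))
print("ux",r[:,0],"uy",r[:,1])
E
```

```text
[ 495.03009877 -201.35607024] 23.37298542609109 [[4.9, 0.0], [5.0, 3.6], [-2.8, -4.0], [-7.1, 0.3]]
flap edge [ 68.1 153.7]
flap edge [-69.3 156.7]
lid [137.4 172.9]
lid [ 136.3 -170.9]
lid [111.4 175.1]
lid [ 112.8 -171.1]
goals flap [426.9 -18.4] [ 504.2 -197.4] lid [ 683.2 -120. ] [ 430.8 -229.1]
spare [  7.8 320.6]
jar [  61.8 -246.4]
tub [ -49.4 -235.3]
ux [0.91794178 0.39671513] uy [-0.39671513  0.91794178]
```

```bash
python3 -m creep '[0,0.7,0.97,0.55,0,0,0.25, 0,0.7,0.97,0.55,0,0,0.25, 0,0.7,0.97,0.55,0,0,0.25, 0,0.7,0.97,0.55,0,0,0.25, 0,0.7,0.97,0.55,0,0,0, 0,0.7,0.97,0.55,0,0,0, 0,0.7,0.97,0.55,0,0,0, 0,0.7,0.97,0.55,0,0,0]' 20
python3 -m creep '[0,0.7,0.97,0,0,0,0, 0,0.7,0.97,0,0,0,0, 0,0.7,0.97,0,0,0,0, 0,0.7,0.97,0,0,0,0, 0,0,0.97,0,0,0,0, 0,0,0.97,0,0,0,0, 0,0,0.97,0,0,0,0, 0,0,0.97,0,0,0,0]'
```

```text
time: 0.77
tool_pos: [336.4, -398.1, 344.1]
tcp_rot: [-180.0, 0.0, 23.3]
force: [0.0, 0.8, 0.5]
finger_gap: 0.495
time: 1.43
tool_pos: [405.7, -204.2, 343.4]
tcp_rot: [-180.0, 0.0, 23.3]
force: [0.6, 0.1, -0.1]
finger_gap: 0.007
```

```bash
python3 -m creep '[0,0.09,0.97,0,0,0,0, 0,0.09,0.97,0,0,0,0, 0,0.09,0.97,0,0,0,0, 0,0.09,0.97,0,0,0,0, 0,0.09,0.97,0,0,0,0, 0,0.09,0.97,0,0,0,0, 0,0.09,0.97,0,0,0,0, 0,0.09,0.97,0,0,0,0]'
python3 -m creep '[0,0,0,-0.7,0,0,0, 0,0,0,-0.8,0,0,0, 0,0,0,-0.8,0,0,0, 0,0,0,-0.6,0,0,0, 0,0,0,0,0,0,0]'
python3 - <<'E'
from h import *
cv2.imwrite("pics/top1.png",camera("top")[120:400,280:600]); cv2.imwrite("pics/side1.png",camera("side")[120:400,280:600])
a=cv2.imread("pics/top1.png");b=cv2.imread("pics/side1.png");cv2.imwrite("pics/both1.png",cv2.resize(np.hstack([a,b]),(800,350)))
E
```

```text
time: 2.1
tool_pos: [423.7, -10.3, 343.5]
tcp_rot: [-180.0, 0.0, 23.3]
force: [-0.3, 0.5, -0.9]
finger_gap: 0.007
time: 2.52
tool_pos: [422.8, -11.2, 268.8]
tcp_rot: [-179.9, 0.2, 23.3]
force: [0.6, 0.3, -1.1]
finger_gap: 0.007
```

View pics/both1.png

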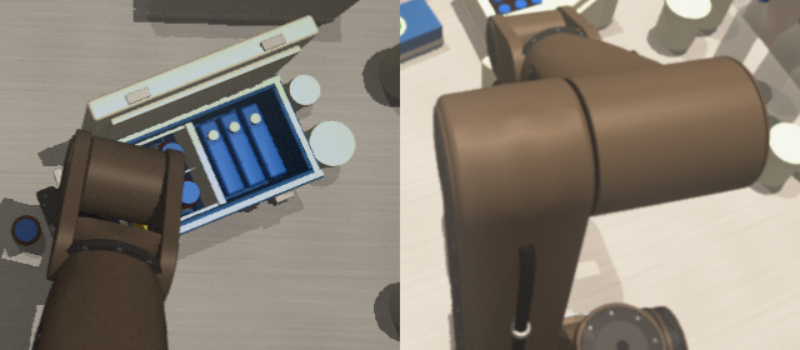

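The wrist hides the flap in both views (it sits at about (120,200) in the left half). The lid and bottles are undisturbed. I'll use the force reading to find contact.

```bash
python3 -m creep '[0,0.21,-0.49,0,0,0,0, 0,0.21,-0.49,0,0,0,0, 0,0.21,-0.49,0,0,0,0]'
python3 -m creep '[0,0.25,-0.58,-0.07,0,0,0, 0,0.25,-0.58,-0.07,0,0,0]'
python3 -m creep '[0,0.235,-0.545,-0.22,0,0,0, 0,0.235,-0.545,-0.22,0,0,0]'
```

```text
time: 2.87
tool_pos: [440.3, -48.9, 272.4]
tcp_rot: [179.9, -0.1, 23.3]
force: [0.3, 1.9, 1.1]
finger_gap: 0.001
time: 3.03
tool_pos: [452.8, -78.2, 268.6]
tcp_rot: [180.0, -0.1, 23.3]
force: [0.8, 0.9, -0.8]
finger_gap: 0.001
time: 3.2
tool_pos: [464.6, -105.8, 257.0]
tcp_rot: [179.9, -0.1, 23.2]
force: [0.4, 2.1, -0.1]
finger_gap: 0.004
```

```bash
python3 -m creep '[0,0.205,-0.475,-0.375,0,0,0, 0,0.205,-0.475,-0.375,0,0,0]'
python3 -m creep '[0,0.16,-0.37,-0.5,0,0,0, 0,0.16,-0.37,-0.5,0,0,0]'
python3 -m creep '[0,0.1,-0.235,-0.6,0,0,0, 0,0.1,-0.235,-0.6,0,0,0]'
python3 -m creep '[0,0.03,-0.06,-0.4,0,0,0, 0,0.03,-0.06,-0.4,0,0,0, 0,0,0,0,0,0,0]'
```

```text
time: 3.37
tool_pos: [474.6, -129.5, 237.2]
tcp_rot: [180.0, -0.0, 23.2]
force: [0.5, 0.2, 0.4]
finger_gap: 0.004
time: 3.53
tool_pos: [482.5, -147.9, 211.6]
tcp_rot: [-180.0, 0.0, 23.3]
force: [0.2, 1.3, -0.2]
finger_gap: 0.007
time: 3.7
tool_pos: [487.4, -159.5, 181.4]
tcp_rot: [-180.0, 0.0, 23.2]
force: [0.1, 0.4, 1.1]
finger_gap: 0.003
time: 3.95
tool_pos: [488.1, -161.5, 160.9]
tcp_rot: [-179.9, 0.1, 23.3]
force: [-0.1, 1.3, -0.3]
finger_gap: 0.001
```

Forces are small and the TCP height is 161. I'll lower to 150 in small steps and watch the vertical force.

```bash
python3 -m creep '[0,0,0,-0.2,0,0,0, 0,0,0,-0.2,0,0,0, 0,0,0,0,0,0,0]'
python3 -m creep '[0,0,0,-0.08,0,0,0, 0,0,0,0,0,0,0]'
```

```text
time: 4.2
tool_pos: [488.5, -161.2, 152.5]
tcp_rot: [-180.0, 0.0, 23.3]
force: [0.6, 0.2, 0.4]
finger_gap: 0.005
time: 4.37
tool_pos: [488.7, -161.4, 151.0]
tcp_rot: [180.0, -0.0, 23.3]
force: [0.0, 0.5, 0.1]
finger_gap: 0.007
```

Run:
```python
from h import *
a=camera("wrist");cv2.imwrite("pics/w2.png",a)
```

```text
(no output)
```

View pics/w2.png

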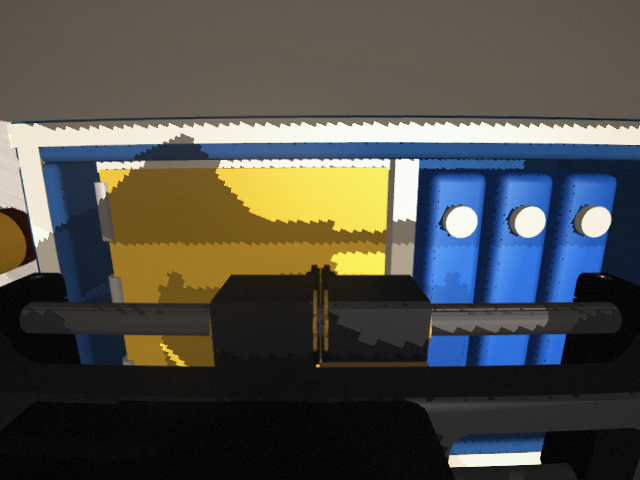

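The flap (yellow, pixels 100–390 × 165–365) is nearly flat and fits the well. I'll press on until the stop shows in the force.

```bash
python3 -m creep '[0,0,0,-0.06,0,0,0, 0,0,0,0,0,0,0]'
python3 -m creep '[0,0,0,-0.06,0,0,0, 0,0,0,0,0,0,0]'
```

```text
time: 4.58
tool_pos: [488.8, -161.5, 150.2]
tcp_rot: [180.0, -0.0, 23.3]
force: [-1.7, 1.2, 7.9]
finger_gap: 0.003
time: 4.75
tool_pos: [488.9, -161.5, 149.9]
tcp_rot: [179.9, -0.1, 23.3]
force: [-5.6, 2.3, 23.5]
finger_gap: 0.004
```

It is at the stop. Now I'll lift, then cross over the lid.

```bash
python3 -m creep '[0,0,0,0.4,0,0,0, 0,0,0,1,0,0,0, 0,0,0,1,0,0,0, 0,0,0,1,0,0,0, 0,0,0,1,0,0,0, 0,0,0,1,0,0,0, 0,0,0,1,0,0,0, 0,0,0,1,0,0,0]'
python3 -m creep '[0,0,0,1,0,0,0, 0,0,0,1,0,0,0, 0,0,0,0.5,0,0,0, 0,0,0,0.1,0,0,0]'
python3 - <<'E'
from h import *
a=camera("top")[120:400,280:600];b=camera("side")[120:400,280:600];cv2.imwrite("pics/both3.png",cv2.resize(np.hstack([a,b]),(800,350)))
E
```

```text
time: 5.42
tool_pos: [488.4, -161.4, 334.5]
tcp_rot: [180.0, -0.0, 23.3]
force: [0.1, -0.8, -0.4]
finger_gap: 0.007
time: 5.75
tool_pos: [489.0, -161.6, 400.6]
tcp_rot: [179.8, -0.2, 23.3]
force: [0.3, 0.0, -0.0]
finger_gap: -0.001
```

```bash
python3 -m creep '[0,1,0.22,0,0,0,0, 0,1,0.22,0,0,0,0, 0,1,0.22,0,0,0,0, 0,1,0.22,0,0,0,0, 0,1,0.22,0,0,0,0, 0,1,0.22,0,0,0,0, 0,1,0.22,0,0,0,0, 0,1,0.22,0,0,0,0]'
python3 -m creep '[0,0,0,0,0,0,0]'
python3 - <<'E'
from h import *
a=camera("top")[120:400,280:600];b=camera("wrist")[:,:];cv2.imwrite("pics/both4.png",np.hstack([cv2.resize(a,(400,350)),cv2.resize(b,(400,350))]))
E
```

```text
time: 6.52
tool_pos: [689.7, -117.1, 395.8]
tcp_rot: [-179.9, 0.1, 23.3]
force: [0.4, 0.3, -0.3]
finger_gap: 0.008
time: 6.6
tool_pos: [691.5, -116.4, 394.0]
tcp_rot: [-179.8, 0.2, 23.3]
force: [0.4, -0.1, -0.3]
finger_gap: 0.01
```

View pics/both4.png

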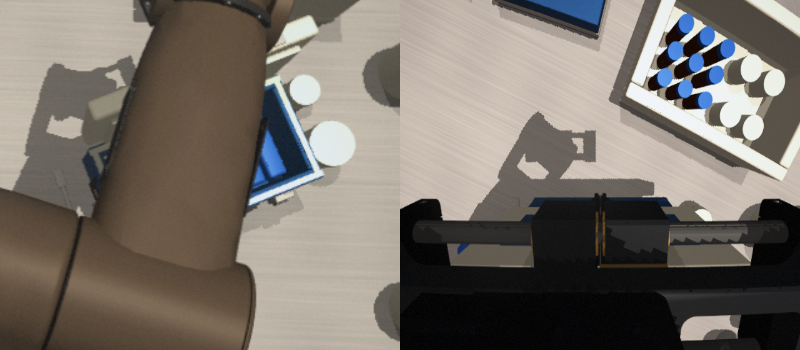

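The tool is behind the lid at case (214, 0), clear of the box, which is at upper right in the wrist view. Next I'll descend, then make contact.

```bash
python3 -m creep '[0,0,0,-0.6,0,0,0, 0,0,0,-0.8,0,0,0, 0,0,0,-0.7,0,0,0, 0,0,0,-0.2,0,0,0, 0,0,0,0,0,0,0]'
python3 -m creep '[0,-0.55,-0.24,0,0,0,0, 0,-0.55,-0.24,0,0,0,0, 0,-0.55,-0.24,0,0,0,0, 0,-0.4,-0.17,0,0,0,0]'
python3 -m creep '[0,-0.37,-0.16,0,0,0,0, 0,-0.37,-0.16,0,0,0,0]'
```

```text
time: 7.12
tool_pos: [687.6, -117.7, 339.1]
tcp_rot: [-179.9, 0.1, 23.2]
force: [-0.1, 0.5, 0.4]
finger_gap: 0.002
time: 7.45
tool_pos: [636.4, -140.3, 341.9]
tcp_rot: [179.9, -0.1, 23.2]
force: [0.5, -0.9, -0.8]
finger_gap: 0.002
time: 7.62
tool_pos: [619.2, -147.9, 342.1]
tcp_rot: [179.9, -0.2, 23.3]
force: [6.2, 3.3, 4.9]
finger_gap: 0.011
```

```bash
python3 -m creep '[0,-0.37,-0.16,0,0,0,0, 0,-0.37,-0.16,0,0,0,0, 0,-0.37,-0.16,0,0,0,0, 0,-0.37,-0.16,0,0,0,0]'
python3 -m creep '[0,-0.4,-0.175,-0.1,0,0,0, 0,-0.4,-0.175,-0.1,0,0,0, 0,-0.4,-0.175,-0.1,0,0,0, 0,-0.4,-0.175,-0.1,0,0,0]'
```

```text
time: 7.95
tool_pos: [582.1, -163.9, 341.7]
tcp_rot: [179.9, -0.2, 23.3]
force: [3.2, 1.6, 1.0]
finger_gap: 0.006
time: 8.28
tool_pos: [541.2, -181.6, 330.5]
tcp_rot: [180.0, -0.0, 23.3]
force: [3.7, 1.4, -1.1]
finger_gap: 0.004
```

```bash
python3 -m creep '[0,-0.37,-0.16,-0.19,0,0,0, 0,-0.37,-0.16,-0.19,0,0,0, 0,-0.37,-0.16,-0.19,0,0,0, 0,-0.37,-0.16,-0.19,0,0,0]'
python3 -m creep '[0,-0.31,-0.13,-0.3,0,0,0, 0,-0.31,-0.13,-0.3,0,0,0, 0,-0.31,-0.13,-0.3,0,0,0, 0,-0.31,-0.13,-0.3,0,0,0]'
```

```text
time: 8.62
tool_pos: [504.0, -197.5, 310.7]
tcp_rot: [-180.0, 0.0, 23.3]
force: [2.2, 0.3, 0.2]
finger_gap: 0.006
time: 8.95
tool_pos: [473.1, -210.5, 280.5]
tcp_rot: [-180.0, -0.0, 23.3]
force: [2.4, -0.3, 1.4]
finger_gap: 0.005
```

```bash
python3 -m creep '[0,-0.15,-0.065,-0.25,0,0,0, 0,-0.15,-0.065,-0.25,0,0,0, 0,-0.15,-0.065,-0.25,0,0,0, 0,-0.15,-0.065,-0.25,0,0,0, 0,-0.15,-0.065,-0.25,0,0,0, 0,-0.15,-0.065,-0.25,0,0,0]'
python3 -m creep '[0,-0.06,-0.03,-0.18,0,0,0, 0,-0.06,-0.03,-0.18,0,0,0, 0,-0.06,-0.03,-0.18,0,0,0, 0,-0.06,-0.03,-0.18,0,0,0, 0,-0.06,-0.03,-0.18,0,0,0, 0,-0.06,-0.03,-0.18,0,0,0]'
python3 -m creep '[0,-0.04,-0.015,-0.08,0,0,0, 0,-0.04,-0.015,-0.08,0,0,0, 0,-0.02,-0.01,-0.08,0,0,0, 0,0,0,-0.08,0,0,0, 0,0,0,0,0,0,0]'
```

```text
time: 9.45
tool_pos: [451.3, -220.0, 243.2]
tcp_rot: [180.0, -0.0, 23.3]
force: [1.5, 0.1, 1.5]
finger_gap: 0.005
time: 9.95
tool_pos: [442.4, -224.5, 216.5]
tcp_rot: [180.0, -0.0, 23.3]
force: [0.5, 0.3, 1.2]
finger_gap: 0.003
time: 10.37
tool_pos: [439.8, -225.6, 208.6]
tcp_rot: [-180.0, 0.0, 23.3]
force: [-0.1, 0.4, -0.6]
finger_gap: -0.002
```

```bash
python3 -m creep '[0,0,0,-0.06,0,0,0, 0,0,0,-0.06,0,0,0, 0,0,0,-0.06,0,0,0, 0,0,0,0,0,0,0]'
python3 -m creep '[0,0,0,-0.05,0,0,0, 0,0,0,-0.05,0,0,0, 0,0,0,0,0,0,0]'
```

```text
time: 10.7
tool_pos: [439.9, -225.5, 204.2]
tcp_rot: [-180.0, 0.0, 23.3]
force: [-0.6, -0.1, -0.6]
finger_gap: 0.004
time: 10.95
tool_pos: [439.9, -225.5, 201.7]
tcp_rot: [-180.0, 0.0, 23.3]
force: [0.6, 1.1, 1.3]
finger_gap: -0.001
```

```bash
python3 -m creep '[0,0,0,-0.04,0,0,0, 0,0,0,0,0,0,0]'
python3 -m creep '[0,0,0,-0.03,0,0,0, 0,0,0,0,0,0,0]'
python3 -m creep '[0,0,0,-0.03,0,0,0, 0,0,0,0,0,0,0]'
```

```text
time: 11.12
tool_pos: [440.0, -225.5, 201.3]
tcp_rot: [180.0, -0.0, 23.3]
force: [-2.1, 0.1, 6.1]
finger_gap: 0.007
time: 11.28
tool_pos: [439.9, -225.5, 201.2]
tcp_rot: [180.0, -0.0, 23.3]
force: [-4.6, 1.4, 15.5]
finger_gap: 0.006
time: 11.45
tool_pos: [440.0, -225.5, 201.1]
tcp_rot: [179.9, -0.0, 23.3]
force: [-7.1, 2.9, 23.4]
finger_gap: 0.007
```

The lid is on its stop: TCP 201 mm matches the 182 mm top face plus the 19 mm fingertip offset. I'll lift off, swing aside and look.

```bash
python3 -m creep '[0,0,0,0.3,0,0,0, 0,0,0,0.8,0,0,0, 0,0,0,1,0,0,0, 0,0,0,1,0,0,0, 0,0,0,1,0,0,0, 0,0,0,1,0,0,0, 0,0,0,0.5,0,0,0, 0,0,0,0,0,0,0]'
python3 -m creep '[0,-0.1,-1,0,0,0,0, 0,-0.1,-1,0,0,0,0, 0,-0.1,-1,0,0,0,0, 0,-0.1,-1,0,0,0,0, 0,-0.2,-1,0,0,0,0, 0,-0.3,-1,0,0,0,0, 0,-0.4,-1,0,0,0,0, 0,-0.5,-1,0,0,0,0]'
python3 -m creep '[0,-0.6,-1,0,0,0,0, 0,-0.6,-1,0,0,0,0, 0,-0.6,-1,0,0,0,0, 0,-0.6,-1,0,0,0,0, 0,-0.6,-1,0,0,0,0, 0,-0.6,-1,0,0,0,0, 0,-0.4,-0.5,0,0,0,0, 0,0,0,0,0,0,0]'
python3 - <<'E'
from h import *
a=camera("top")[120:400,280:600];b=camera("side")[120:400,240:560];cv2.imwrite("pics/both5.png",cv2.resize(np.hstack([a,b]),(800,350)))
w0,_,r,_=fitcase()
# expected top face corners of the shut lid in the picture (z=182; x from -95 to 98)
for n,o in(("top",280),("side",240)):
  print(n,[tuple(np.round((np.array(proj(n,[*(w0+r@np.array(p)),182]))-[o,120])*1.25).astype(int).tolist()) for p in((-95,176),(-95,-176),(98,-176),(98,176))])
E
```

```text
time: 12.12
tool_pos: [440.6, -225.8, 342.0]
tcp_rot: [179.8, -0.2, 23.3]
force: [0.0, 0.4, -0.3]
finger_gap: 0.0
time: 12.78
tool_pos: [394.5, -426.5, 337.7]
tcp_rot: [-179.9, 0.0, 23.3]
force: [0.5, 0.1, -0.2]
finger_gap: 0.005
time: 13.45
tool_pos: [292.9, -589.9, 337.4]
tcp_rot: [-179.9, 0.0, 23.1]
force: [-0.1, 0.0, -0.5]
finger_gap: 0.008
top [(134, 256), (334, 175), (285, 67), (88, 144)]
side [(213, 179), (317, 78), (248, 30), (141, 120)]
```

View pics/both5.png

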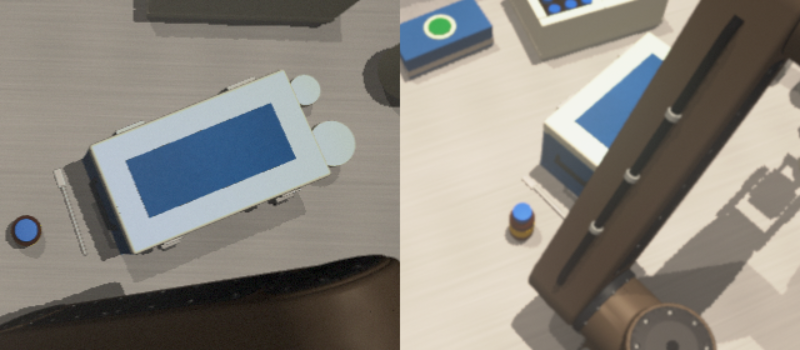

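The lid is shut flat: its corners at about (134,252), (330,175), (285,70) and (92,148) match the predicted shut position. The spare bottle, spoon, jar and tub are at their original pixels. I'll hand in.

```bash
python3 -c "
from plant import ctrl
print(ctrl.job_done())"
```

```text
the job is handed in; nothing more can be done
None
```

The case is closed and handed in at about 13.6 s on the robot's clock. With shut fingers I pushed the flap flat onto its stop, then brought the lid over from behind and eased it down until it sat on the rim.

- **Flap:** it reached its stop with the fingertip at about 131 mm, under 23 N of press. The wrist camera, just before that last press, showed it nearly flat in the well. I did not look again after lifting off, but the lid later passed the 1.4 rad point and shut without catching.
- **Lid:** it reached its stop with the fingertip at 182 mm, exactly the shut height. Contact forces were under 9 N until that final 23 N press. After I lifted off, the top view showed it still shut, with its corners within about 4 px of the prediction in that picture.
- **Bench items:** the spare bottle, spoon, jar and tub are within 1–2 px of where they started.
- **Bottles in the well:** they are hidden under the flap and lid, so I could not see them after closing. No force along the way suggested the fingers touched them.
- **Robot:** it was clear of everything at hand-in.
- **Case position:** my corner fit was off by up to about 7 mm. That was enough for the pushes, and both contacts came where expected.

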